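# Put the mixer tools on their walnut rests

### The arm

A 7-joint arm with a two-finger parallel gripper is mounted at the origin on the work surface. World frame = base frame: x ahead of the robot, y to its left, z up, the work surface at z = 0. Lengths are in m, angles in rad, forces in N, time in s.
With the tool pointing down it reaches from about 0.35 to 0.9 m from the base axis. Payload 8.1 kg.
Tool frame: the origin (TCP) lies on the front face of the gripper's body, between the roots of the fingers; the fingertips stand 66 mm ahead of it and the grasp point (between the pads) lies 47 mm ahead of it (arm.finger_overhang is the distance from the TCP to the fingertips, in m); z points along the fingers, y is the line along which they close (so a half turn about z gives the same grasp; the last joint's range is limited). The gripper opens to 92 mm and grips with 3 to 60 N. Pads are 19 mm wide; open, the fingers measure 130 mm over their backs; the gripper's body (75 mm by 190 mm) begins 47 mm behind the grasp point.
Start: joints at [1.002, 0.434, 0.025, 1.573, -0.012, 1.134, -0.075], TCP at [0.281, -0.558, 0.292] pointing down, gripper open.
Joint ranges: [-2.62, 2.62], [-0.44, 2.09], [-1.27, 1.32], [0.08, 2.57], [-1.32, 4.46], [0.12, 2], [-2.74, 2.74]. Speed limits (rad/s): [2.22, 2.22, 3.01, 3.01, 3.14, 3.14, 3.14].

### API

Orientations are given as a rotation vector (axis times angle).
In Python, from cell import readout, cams, workorder, spotter, arm gives the robot as it stands.
- The arm moves only by the shell command python3 -m creep 'ROWS' [FORCE]. ROWS is a JSON list of rows, 1 to 10 of them, each of 5 numbers: dx, dy, dz in m, then a turn about the tool's z in rad, then the opening from 0.0 (shut) to 1.0 (fully open); each row shifts and turns the commanded pose from where the row before left it, along the tool's axes as they then stand; what a row does not reach is not made up. A row lasts 1/10 s, in which the tool goes at most 0.05 m and 0.15 rad, less where a joint would pass 70% of its speed; a pose out of reach is approached as far as the arm can. The fingers move at their own pace and stop on an object; FORCE is the grip in N (left out, the last holds). Time passes only in rows, so rows that do not move let the fingers close. It prints the time, the measured TCP pose, the force, the opening and the grip force at its end.
- readout.observe(): the state, without advancing time (a new reading comes with each control period).
- cams.get_image(name): name is "scene" or "top"; returns a dict with "image" (400x640x3 uint8, blue, green, red), "fx", "fy", "cx", "cy" (pixels), "cam_to_world" (4x4, takes a point from camera to world coordinates). Camera axes: x right, y down, z forward; pixel columns grow to the right and rows downward; lengths in m; the calibration is good to about 2 mm. A picture is of the moment at which its call begins. There is no depth.
- workorder.sign_off(): hands the job in; it is judged then, once.
Trained networks look in a picture, given as the dict that the camera call returned (one of the last four; its "shot" number tells which), for a name from the list of things; names that differ only in an ending like _2 or _b are one class to them, and where a whole thing is asked for, a point or a joint stands for the part that bears it (a point fixed in the world has none). Each returns a list of dicts, best first, with "score" (0 to 1); they miss things now and then, are a little off and sometimes report something else, mostly with a low value. They report only what shows in the picture. A call takes as long as a camera call. They do not tell look-alikes from the thing itself.
- spotter.boxes_of(picture, name): "centre" ([x, y, z] in m, in the coordinates of the camera as it stood for that picture, good to about 4 mm: the middle of the surface that is visible of it).
The state is a dict: "clock": time; "joints": joint angles; "dq": joint speeds; "joint_efforts": joint torques, N m; "position": TCP position; "ee_rot": TCP orientation; "force": force on the tool from outside, world axes, zero at the start; "ft_torque": the same for the moment, N m; "width": opening from 0.0 (shut) to 1.0 (fully open); "gripper_force": force on a finger pad.
Only numpy, scipy, OpenCV 4.12 (cv2) and the standard library are available. Lean on these libraries where they do the work, as an engineer would, in place of code of your own. Each camera call takes 0.05 s, during which the arm holds its last target. There are 200 camera calls.

### The job

Tidy the mixer corner: put the flat beater, the spatula and the two biscuit cutters each on the walnut rest that has its shape and size. Everything should lie wholly on its rest and flat on it, the cutters standing upright with the knob up, the beater and spatula the way round that their outlines show, with the beater's hub and the spatula's handle between the two wooden blocks. Do not push the little salt cellar or the spice tin out of place.

Things in the scene. Friction and masses are not known exactly. Their poses are not given: they have to be found in the camera images.
- beater: Aluminium flat beater, 170 x 114 mm, lying flat, 0.22 kg. x runs from the round steel hub (22 mm thick, x -85 to -33 mm) to the open loop's far end (+85); z up. Stem 16 mm wide, 18 high, along y = 0 from x -33 to +81. Loop bars 14 mm thick, inner faces at y +-43 mm. Origin: underside of the stem, near the centre of mass; grip there, closing along y, opened about 40 mm to fit inside the loop.
- spatula: White hard silicone spatula lying flat, 200 mm long, 0.09 kg. Handle 20 mm wide, 16 high, x from -100 to +30 mm; stiff blade 52 mm wide, 8 thick, x from +30 to +100. x points from handle to blade, z up. Origin: underside, centre line, halfway along, within 15 mm of the centre of mass; grip the handle there, closing along y.
- large_cutter: The larger biscuit cutter: closed stainless steel drum 80 mm across and 30 mm high, standing upright, with a round dark wooden knob on top, 28 mm across, from 36 to 66 mm above the underside: grip the knob, any yaw. Origin: centre of the underside, z up. About 0.16 kg.
- small_cutter: The smaller biscuit cutter: closed stainless steel drum 54 mm across and 30 mm high, standing upright, with a round dark wooden knob on top, 28 mm across, from 36 to 66 mm above the underside: grip the knob, any yaw. Origin: centre of the underside, z up. About 0.10 kg.
- beater_rest: Walnut rest 190 x 130 mm with the beater's outline drawn on it, fixed. Origin: centre of the underside; its top lies 6 mm above it. Two wooden blocks on it at x = -62 mm (12 mm long, tops 20 mm above the origin) leave a 44 mm gap about y = 0 for the hub and reach to y +-52. The beater belongs with its origin over this origin, its x along this x.
- spatula_rest: Narrow walnut rest 215 x 72 mm with the spatula's outline drawn on it, fixed. Origin: centre of the underside; its top lies 6 mm above it. Two wooden blocks on it at x = -65 mm (12 mm long, tops 20 mm above the origin) leave a 42 mm gap about y = 0 for the handle and reach to y +-35. The spatula belongs with its origin over this origin, its x along this x.
- large_rest: The larger round walnut rest, 100 mm across, with a circle drawn on it, for the larger cutter; fixed to the counter; origin on the underside, so its top lies 6 mm above its origin (centre).
- small_rest: The smaller round walnut rest, 74 mm across, with a circle drawn on it, for the smaller cutter; fixed to the counter; origin on the underside, so its top lies 6 mm above its origin (centre).
- spice_tin: Bystander: loose little steel spice tin with a black lid, 41 mm across and 44 mm high, upright amid the things; origin at the centre of its underside.
- salt_cellar: Bystander: loose little white salt cellar with a wooden lid, 42 mm across and 33 mm high, upright amid the things; origin at the centre of its underside.
Not all that is in view belongs to the job. What is shaped like the large_cutter but blue or green is not meant.

How it is judged:
By the outcome, as a careful person would: the job done as asked, in the order asked, and still so for the second after the job is handed in, with the robot touching nothing.
It also fails if it takes over 112 s, if anything falls off the work surface, if the arm or the gripper's body presses on something with over 40 N, if the wrist force passes 120 N, or if a joint passes its speed limit or range.

## Working session

There is one attempt and no reset: what is moved stays moved. The work goes in short steps, Python scripts to look and compute and a shell command to move; the robot and the scene stay as the last step left them, time stands still between calls to the robot, and variables do not carry over. Pictures are saved under pics/ and viewed, at most 14 in all, crops included, and the job is handed in when it is done.

```bash
ls; mkdir -p pics; cat > h.py <<'E'
import numpy as np, cv2
from cell import readout, cams, workorder, spotter, arm
from scipy.spatial.transform import Rotation as R
def pix(p,P):
    M=np.linalg.inv(p["cam_to_world"]); q=M[:3,:3]@np.array(P)+M[:3,3]
    return np.array([p["fx"]*q[0]/q[2]+p["cx"],p["fy"]*q[1]/q[2]+p["cy"]])
def world(p,u,v,z):
    M=np.array(p["cam_to_world"]); d=M[:3,:3]@np.array([(u-p["cx"])/p["fx"],(v-p["cy"])/p["fy"],1]); o=M[:3,3]
    return o+d*(z-o[2])/d[2]
E
python3 - <<'E'
from h import *
s=readout.observe();print(s["position"],s["ee_rot"],s["width"],s["clock"])
for n in("scene","top"):
    p=cams.get_image(n);cv2.imwrite(f"pics/{n}0.png",p["image"]);M=np.array(p["cam_to_world"]);print(n,p["fx"],M.round(3).tolist())
    for k in "beater spatula large_cutter small_cutter beater_rest spatula_rest large_rest small_rest spice_tin salt_cellar".split():
        for d in spotter.boxes_of(p,k)[:4]:
            w=M[:3,:3]@d["centre"]+M[:3,3];print(k,round(d["score"],2),w.round(3),pix(p,w).round())
E
```

```text
pics
[ 0.28052269 -0.5580567   0.29144446] [-3.05532820e+00 -7.24704432e-01  7.73097902e-04] 1.0032280096820096 0.0
scene 504.44901395692 [[-0.155, 0.63, -0.761, 1.463], [0.988, 0.094, -0.123, 0.089], [-0.006, -0.771, -0.637, 0.871], [0.0, 0.0, 0.0, 1.0]]
beater 0.64 [ 0.466 -0.114  0.012] [303. 211.]
beater 0.33 [0.599 0.355 0.005] [491. 269.]
spatula 0.93 [0.47  0.338 0.008] [479. 230.]
large_cutter 0.77 [ 0.289 -0.329  0.03 ] [242. 161.]
large_cutter 0.72 [ 0.421 -0.455  0.03 ] [184. 184.]
large_cutter 0.62 [ 0.43  -0.335  0.028] [225. 191.]
large_cutter 0.23 [0.601 0.353 0.005] [490. 269.]
small_cutter 0.61 [ 0.675 -0.115  0.029] [286. 263.]
beater_rest 0.85 [ 0.599 -0.332  0.002] [208. 240.]
beater_rest 0.48 [0.471 0.339 0.008] [479. 231.]
spatula_rest 0.68 [0.644 0.124 0.007] [390. 272.]
large_rest 0.74 [0.433 0.1   0.008] [385. 212.]
large_rest 0.3 [0.547 0.234 0.039] [439. 238.]
small_rest 0.56 [0.6   0.352 0.004] [489. 269.]
spice_tin 0.91 [0.547 0.232 0.038] [439. 238.]
spice_tin 0.44 [0.6   0.355 0.004] [491. 270.]
salt_cellar 0.79 [0.552 0.005 0.031] [344. 232.]
salt_cell
[... 179 characters left out ...]
.0]]
beater 0.55 [ 0.448 -0.119  0.014] [346. 208.]
spatula 0.92 [0.456 0.34  0.008] [203. 202.]
large_cutter 0.73 [ 0.274 -0.332  0.033] [415. 266.]
large_cutter 0.7 [ 0.411 -0.34   0.032] [417. 221.]
large_cutter 0.64 [ 0.404 -0.46   0.026] [455. 224.]
small_cutter 0.57 [ 0.657 -0.123  0.027] [349. 143.]
beater_rest 0.56 [0.528 0.228 0.041] [236. 179.]
beater_rest 0.55 [ 0.587 -0.34   0.003] [415. 167.]
spatula_rest 0.92 [0.63  0.124 0.005] [272. 151.]
large_rest 0.94 [0.424 0.097 0.004] [278. 214.]
large_rest 0.51 [0.63  0.123 0.008] [272. 150.]
small_rest 0.71 [0.595 0.351 0.004] [202. 160.]
spice_tin 0.6 [0.528 0.228 0.042] [236. 179.]
salt_cellar 0.61 [ 0.533 -0.01   0.029] [312. 180.]
```

```bash
python3 - <<'E'
import cv2
a=cv2.imread("pics/top0.png");cv2.imwrite("pics/top0c.png",cv2.resize(a[100:300,170:490],(800,500),interpolation=cv2.INTER_CUBIC))
a=cv2.imread("pics/scene0.png");cv2.imwrite("pics/scene0c.png",cv2.resize(a[120:340,150:550],None,fx=2,fy=2,interpolation=cv2.INTER_CUBIC))
E
```

```text
(no output)
```

View pics/top0c.png

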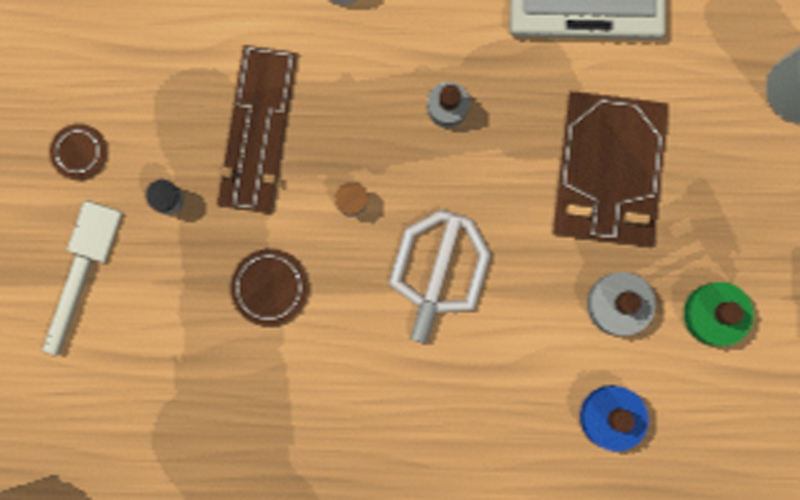

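View pics/scene0c.png

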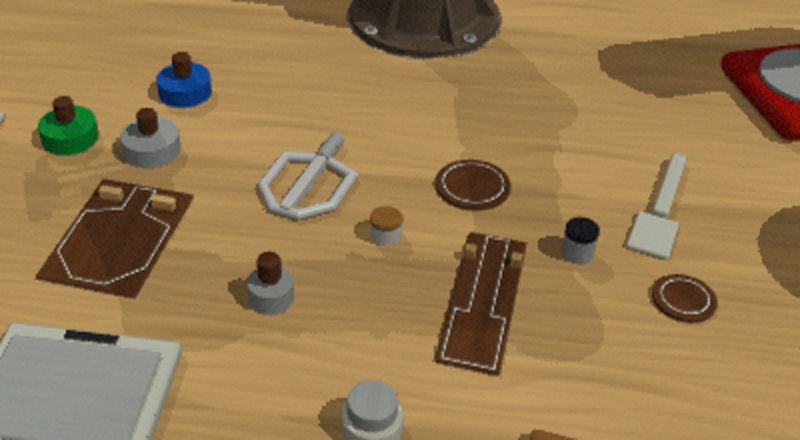

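```bash
cat > seg.py <<'E'
from h import *
X0,X1,Y0,Y1=.2,.85,-.6,.5
def rect(p,z):  # 1 mm px: col=(y-Y0)*1000,row=(x-X0)*1000
    W=[(X0,Y0),(X1,Y0),(X1,Y1),(X0,Y1)]
    src=np.float32([pix(p,(x,y,z)) for x,y in W]); dst=np.float32([((y-Y0)*1000,(x-X0)*1000) for x,y in W])
    return cv2.warpPerspective(p["image"],cv2.getPerspectiveTransform(src,dst),(1100,650),flags=cv2.INTER_CUBIC)
def blob(p,z,kind,near,r=.16):
    im=rect(p,z); h=cv2.cvtColor(im,cv2.COLOR_BGR2HSV).astype(int)
    m={"dark":h[...,2]<115,"grey":h[...,1]<75}[kind].astype(np.uint8)
    c=(int((near[1]-Y0)*1000),int((near[0]-X0)*1000)); roi=np.zeros_like(m);cv2.circle(roi,c,int(r*1000),1,-1); m=m*roi
    if kind=="dark": m=cv2.morphologyEx(m,cv2.MORPH_CLOSE,np.ones((11,11),np.uint8))
    n,l,st,ce=cv2.connectedComponentsWithStats(m)
    best=max(range(1,n),key=lambda i:st[i,4]*(np.linalg.norm(ce[i]-c)<50))
    m=(l==best).astype(np.uint8); v,u=np.nonzero(m)
    return m,np.c_[v/1000+X0,u/1000+Y0]
def axis(pts):
    c=pts.mean(0);w,V=np.linalg.eigh(np.cov((pts-c).T));return c,V[:,1],V[:,0]
def ext(pts,c,a,b):
    s=(pts-c)@a;t=(pts-c)@b;q=lambda x:(x.min(),x.max());s,t=q(s),q(t)
    return c+a*sum(s)/2+b*sum(t)/2,s[1]-s[0],t[1]-t[0],sum(s)/2
E
python3 - <<'E'
from seg import *
T=[("beater_rest","dark",.006,(.59,-.336)),("spatula_rest","dark",.006,(.635,.124)),("large_rest","dark",.006,(.427,.098)),("small_rest","dark",.006,(.597,.352)),("beater","grey",.014,(.455,-.116)),("spatula","grey",.010,(.46,.339)),("large_cutter","grey",.03,(.415,-.337)),("small_cutter","grey",.03,(.66,-.12))]
for n in("top","scene"):
    p=cams.get_image(n)
    for k,kind,z,c in T:
        try:
            m,pts=blob(p,z,kind,c,.07 if "cutter" in k or k in("large_rest","small_rest","spice_tin") else .13); c,a,b=axis(pts); a=a*np.sign(a[0])
            C,L,W,sh=ext(pts,c,a,b); r=cv2.minAreaRect(np.float32(pts*1000))
            print(n,k,len(pts),"cen",c.round(4),"mid",C.round(4),"L,W",round(L,3),round(W,3),"ang",np.degrees(np.arctan2(a[1],a[0])).round(1),"shift",sh.round(4),"MAR",np.round(r[0],1),np.round(r[1],1),round(r[2],1))
        except Exception as e: print(n,k,e)
E
```

```text
top beater_rest 23596 cen [ 0.5881 -0.3357] mid [ 0.5862 -0.3358] L,W 0.191 0.131 ang -5.6 shift -0.0018 MAR [ 586.2 -335.8] [130.3 190.6] 84.3
top spatula_rest 15148 cen [0.6261 0.1211] mid [0.6266 0.1191] L,W 0.215 0.08 ang -6.7 shift 0.0008 MAR [626.6 118.3] [ 79.3 214.7] 82.7
top large_rest 7695 cen [0.4223 0.0988] mid [0.4222 0.0986] L,W 0.099 0.098 ang 67.6 shift -0.0002 MAR [422.2  98.6] [99.1 97.8] 66.8
top small_rest 4208 cen [0.5915 0.3527] mid [0.5917 0.3524] L,W 0.076 0.071 ang 57.7 shift -0.0001 MAR [591.  353.5] [73. 72.] 90.0
top beater 7965 cen [ 0.4499 -0.1168] mid [ 0.4404 -0.114 ] L,W 0.169 0.115 ang -15.6 shift -0.0099 MAR [ 440.4 -114.1] [115.1 169.2] 74.6
top spatula 6564 cen [0.4476 0.3385] mid [0.4282 0.3445] L,W 0.196 0.054 ang -17.3 shift -0.0203 MAR [427.9 343.7] [ 53.9 195.8] 73.4
top large_cutter 4738 cen [ 0.4115 -0.3424] mid [ 0.4116 -0.3436] L,W 0.086 0.079 ang -86.2 shift 0.0012 MAR [ 411.5 -343.5] [85. 79.] 90.0
top small_cutter 1920 cen [ 0.6568 -0.1225] mid [ 0.6603 -0.1224] L,W 0.055 0.058 ang 58.4 shift 0.0019 MAR [ 660.1 -122.3] [54.1 57.7] 63.4
[... 430 characters left out ...]
ne small_rest 4667 cen [0.5984 0.3558] mid [0.598  0.3561] L,W 0.078 0.076 ang -37.2 shift -0.0006 MAR [598.1 356.1] [75.3 78. ] 60.3
scene beater 9955 cen [ 0.4579 -0.1123] mid [ 0.4447 -0.1096] L,W 0.189 0.119 ang -11.5 shift -0.0135 MAR [ 444.6 -108.5] [115.8 188.3] 74.2
scene spatula 6533 cen [0.4573 0.3407] mid [0.4348 0.3474] L,W 0.207 0.052 ang -16.4 shift -0.0235 MAR [434.6 346.8] [ 52.5 206.7] 74.1
scene large_cutter 6468 cen [ 0.4354 -0.3342] mid [ 0.4312 -0.3358] L,W 0.107 0.079 ang 23.9 shift -0.0045 MAR [ 431.6 -336.3] [105.7  79.5] 21.4
scene small_cutter 2807 cen [ 0.6845 -0.1156] mid [ 0.6814 -0.1165] L,W 0.074 0.053 ang 14.1 shift -0.0032 MAR [ 681.6 -115.9] [73.  53.5] 16.7
```

```bash
cat > go.py <<'E'
import sys
from h import *
# usage: go.py x y tipz yawdeg(of tool x, mod 180)
x,y,z,yaw=map(float,sys.argv[1:5])
s=readout.observe(); r=R.from_rotvec(s["ee_rot"]); tx=r.as_matrix()[:,0]
cur=np.degrees(np.arctan2(tx[1],tx[0])); d=(yaw-cur+90)%180-90
turn=-np.radians(d); r2=r*R.from_rotvec([0,0,turn])
dl=r2.inv().apply(np.array([x,y,z+.066])-s["position"])
print("yaw",cur.round(2),"turn",turn.round(3),"then d",dl.round(4),"tip",(s["position"]-[0,0,.066]).round(4),"w",round(s["width"]*92,1),"t",s["clock"],"q7",s["joints"][6].round(2),"F",np.round(s["force"],1))
E
python3 go.py .412 -.343 .12 0
python3 - <<'E'
from seg import *
for n in("top","scene"):
    p=cams.get_image(n)
    for k,c in(("L",(.405,-.345)),("S",(.66,-.125))):
        if n=="scene": c=(c[0]-.01,c[1])
        try:
            m,pts=blob(p,.066,"dark",c,.05);print(n,k,len(pts),pts.mean(0).round(4),pts.min(0).round(4),pts.max(0).round(4))
        except Exception as e:print(n,k,e)
cv2.imwrite("pics/scene1.png",p["image"])
E
```

```text
yaw 26.68 turn 0.466 then d [ 0.1313 -0.2154  0.1062] tip [ 0.2807 -0.5584  0.2262] w 92.0 t 1.2 q7 -0.08 F [ 0.7  0.1 -0.7]
top L 1480 [ 0.4096 -0.3535] [ 0.392 -0.382] [ 0.429 -0.325]
top S 2498 [ 0.6432 -0.1335] [ 0.617 -0.168] [ 0.675 -0.098]
scene L 1765 [ 0.3744 -0.3248] [ 0.346 -0.355] [ 0.399 -0.295]
scene S 1262 [ 0.6791 -0.1186] [ 0.655 -0.137] [ 0.7 -0.1]
```

View pics/scene1.png

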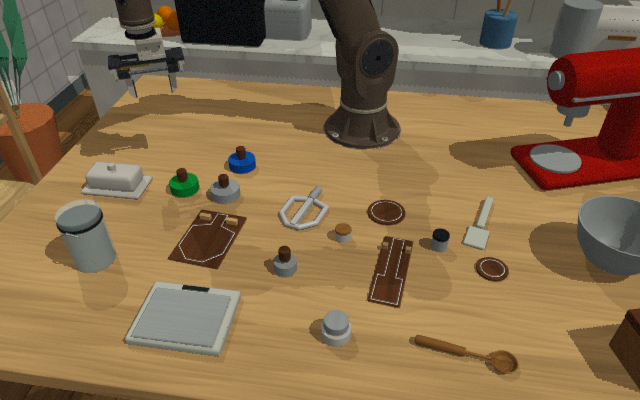

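```bash
python3 -m creep '[[0,0,0,0.1165,1],[0,0,0,0.1165,1],[0,0,0,0.1165,1],[0,0,0,0.1165,1],[0.0224,-0.036,0.0177,0,1],[0.0224,-0.036,0.0177,0,1],[0.0224,-0.036,0.0177,0,1],[0.0224,-0.036,0.0177,0,1],[0.0224,-0.036,0.0177,0,1],[0.0224,-0.036,0.0177,0,1]]' 25; python3 go.py .415 -.3435 .040 0
```

```text
clock: 2.3
position: [0.4159, -0.341, 0.1857]
ee_rot: [3.141, -0.001, 0.001]
force: [1.4, -0.8, 0.3]
width: 0.999
gripper_force: 0.0
yaw -0.03 turn -0.0 then d [-0.001   0.0024  0.0797] tip [ 0.4159 -0.341   0.1197] w 91.9 t 2.3 q7 -0.96 F [ 1.4 -0.8  0.3]
```

```bash
python3 -m creep '[[-0.001,0.0024,0.03,0,1],[0,0,0.03,0,1],[0,0,0.02,0,1],[0,0,0,0,0],[0,0,0,0,0],[0,0,0,0,0],[0,0,0,0,0],[0,0,0,0,0],[0,0,0,0,0],[0,0,0,0,0]]' 25; python3 go.py .415 -.3435 .16 0
```

```text
clock: 3.3
position: [0.4142, -0.3449, 0.1063]
ee_rot: [3.141, -0.001, 0.001]
force: [0.1, -0.4, 0.1]
width: 0.438
gripper_force: 0.0
yaw -0.02 turn -0.0 then d [ 0.0008 -0.0014 -0.1197] tip [ 0.4142 -0.3449  0.0403] w 40.3 t 3.3 q7 -0.94 F [ 0.1 -0.4  0.1]
```

```bash
python3 -m creep '[[0,0,0,0,0],[0,0,0,0,0],[0,0,0,0,0],[0,0,0,0,0],[0,0,0,0,0],[0,0,-0.03,0,0],[0,0,-0.04,0,0],[0,0,-0.03,0,0]]' 25; python3 go.py .4257 .1005 .13 0
```

```text
clock: 4.1
position: [0.4141, -0.3452, 0.2076]
ee_rot: [3.141, -0.001, 0.0]
force: [0.8, -0.7, -1.7]
width: 0.301
gripper_force: 25.0
yaw -0.03 turn -0.001 then d [ 0.0116 -0.4457  0.0114] tip [ 0.4141 -0.3452  0.1416] w 27.7 t 4.1 q7 -0.95 F [ 0.8 -0.7 -1.7]
```

```bash
python3 -m creep '[[0.001,-0.045,0,0,0],[0.001,-0.045,0,0,0],[0.001,-0.045,0,0,0],[0.001,-0.045,0,0,0],[0.001,-0.045,0,0,0],[0.001,-0.045,0,0,0],[0.001,-0.045,0,0,0],[0.001,-0.045,0,0,0],[0.001,-0.045,0.005,0,0],[0.001,-0.0407,0.006,0,0]]'; python3 go.py .425 .1005 .048 0
```

```text
clock: 5.1
position: [0.4242, 0.1029, 0.1951]
ee_rot: [-3.141, -0.0, -0.002]
force: [0.6, -0.7, -0.9]
width: 0.3
gripper_force: 25.0
yaw 0.01 turn 0.0 then d [0.0007 0.0024 0.0811] tip [0.4242 0.1029 0.1291] w 27.6 t 5.1 q7 -2.0 F [ 0.6 -0.7 -0.9]
```

```bash
python3 -m creep '[[0,0,0,0,0]]'; python3 go.py .425 .1005 .048 0; python3 - <<'E'
from seg import *
for n in("top","scene"):
    p=cams.get_image(n);print(n,pix(p,(.425,.1,.08)).round())
    cv2.imwrite(f"pics/held_{n}.png",p["image"])
a=cv2.imread("pics/held_scene.png")[130:250,300:460];cv2.imwrite("pics/hs.png",cv2.resize(a,None,fx=5,fy=5,interpolation=cv2.INTER_CUBIC))
E
```

```text
clock: 5.2
position: [0.424, 0.1064, 0.1946]
ee_rot: [-3.139, -0.012, -0.0]
force: [-0.1, -0.5, -1.0]
width: 0.301
gripper_force: 25.0
yaw 0.43 turn 0.008 then d [0.001  0.0061 0.0806] tip [0.424  0.1064 0.1286] w 27.7 t 5.2 q7 -2.0 F [-0.1 -0.5 -1. ]
top [274. 212.]
scene [387. 189.]
```

View pics/hs.png

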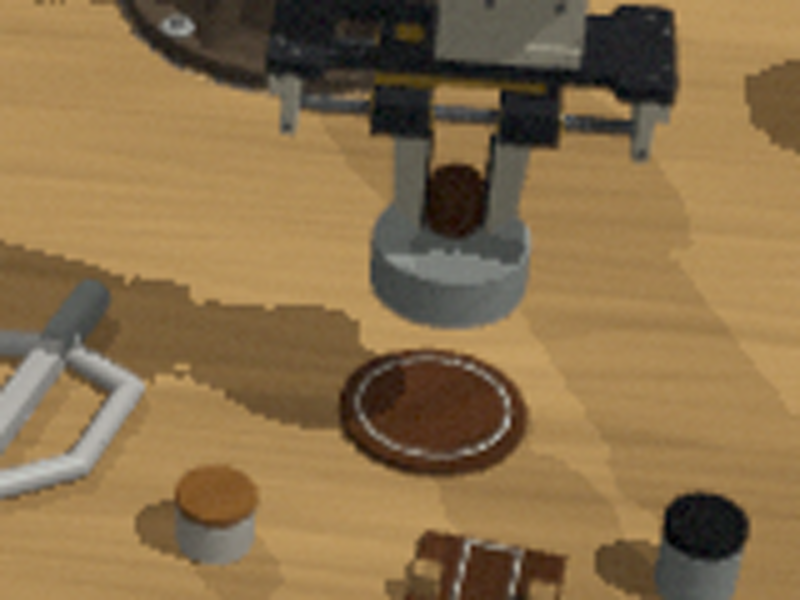

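```bash
python3 - <<'E'
from seg import *
s=readout.observe();print(s["position"],s["clock"])
x,y,z=s["position"]; p=cams.get_image("scene")
b=z-.1063; t=np.linspace(0,2*np.pi,200)
P=np.array([pix(p,(x+.04*np.cos(a),y+.04*np.sin(a),b+h)) for a in t for h in(0,.03)])
print("pred drum cols",P[:,0].min(),P[:,0].max(),"rows",P[:,1].min(),P[:,1].max())
h=cv2.cvtColor(p["image"],cv2.COLOR_BGR2HSV); m=(h[...,1]<75).astype(np.uint8)
sub=m[172:200,365:415]; v,u=np.nonzero(sub);
n,l,st,ce=cv2.connectedComponentsWithStats(sub);i=1+st[1:,4].argmax();print("obs",st[i,0]+365,st[i,0]+st[i,2]-1+365,"bottom",st[i,1]+st[i,3]-1+172)
print("mm/px y",1000*abs(world(p,390,190,.1)-world(p,391,190,.1)),"x",1000*abs(world(p,390,190,.1)-world(p,390,191,.1)))
E
```

```text
[0.42402864 0.10147896 0.19467346] 5.3
pred drum cols 372.38043211824794 405.13309360681575 rows 167.12906066039693 195.56444328513834
obs 373 405 bottom 195
mm/px y [0.36486862 2.45834167 0.        ] x [4.06300059 0.18911276 0.        ]
```

```bash
python3 -m creep '[[0.001,0,0.03,0,0],[0,0,0.03,0,0],[0,0,0.0195,0,0],[0,0,0,0,0],[0,0,0,0,0]]'; python3 go.py .425 .102 .0465 0
```

```text
clock: 5.85
position: [0.4254, 0.0997, 0.1158]
ee_rot: [3.141, -0.003, -0.001]
force: [0.7, -0.4, -1.6]
width: 0.299
gripper_force: 25.0
yaw -0.12 turn -0.002 then d [-0.0004 -0.0023  0.0033] tip [0.4254 0.0997 0.0498] w 27.5 t 5.85 q7 -2.03 F [ 0.7 -0.4 -1.6]
```

```bash
python3 -m creep '[[0,-0.0023,0.003,0,0],[0,0,0,0,0],[0,0,0,0,0.8],[0,0,0,0,0.8],[0,0,0,0,0.8],[0,0,0,0,0.8],[0,0,0,0,0.8],[0,0,-0.03,0,0.8],[0,0,-0.04,0,0.8],[0,0,-0.03,0,0.8]]'; python3 go.py .6635 -.1195 .14 90
```

```text
clock: 6.85
position: [0.4253, 0.1032, 0.2143]
ee_rot: [-3.141, 0.0, -0.001]
force: [0.4, 0.3, 0.3]
width: 0.795
gripper_force: 0.0
yaw -0.01 turn 1.571 then d [ 0.2227 -0.2382  0.0083] tip [0.4253 0.1032 0.1483] w 73.1 t 6.85 q7 -1.99 F [0.4 0.3 0.3]
```

```bash
python3 -m creep '[[0,0,0,-0.15,1],[0,0,0,-0.15,1],[0,0,0,-0.15,1],[0,0,0,-0.15,1],[0,0,0,-0.15,1],[0,0,0,-0.15,1],[0,0,0,-0.15,1],[0,0,0,-0.15,1],[0,0,0,-0.15,1],[0,0,0,-0.15,1]]'; python3 go.py .667 -.1175 .12 90; python3 - <<'E'
from seg import *
for n in("top","scene"):
    p=cams.get_image(n)
    for kind,z,c,r in(("grey",.036,(.425,.102),.07),("dark",.006,(.425,.1),.07)):
        m,pts=blob(p,z,kind,c,r);print(n,kind,len(pts),pts.mean(0).round(4),pts.min(0),pts.max(0))
    a=p["image"];cv2.imwrite(f"pics/p1{n}.png",a)
a=cv2.imread("pics/p1top.png")[170:250,220:340];b=cv2.imread("pics/p1scene.png")[170:250,330:450]
cv2.imwrite("pics/p1.png",cv2.resize(np.vstack([a,b]),None,fx=3.7,fy=3.7,interpolation=cv2.INTER_CUBIC))
E
```

```text
clock: 7.85
position: [0.4252, 0.1031, 0.2125]
ee_rot: [2.292, 2.148, -0.0]
force: [-0.0, 0.4, 0.4]
width: 1.004
gripper_force: 0.0
yaw 86.28 turn -0.065 then d [-0.2206  0.2418  0.0265] tip [0.4252 0.1031 0.1465] w 92.3 t 7.85 q7 -0.59 F [-0.   0.4  0.4]
top grey 10119 [0.4244 0.1124] [0.354 0.055] [0.494 0.172]
top dark 11364 [0.42   0.1135] [0.354 0.048] [0.494 0.17 ]
scene grey 6296 [0.4479 0.1028] [0.391 0.063] [0.494 0.143]
scene dark 7561 [0.4272 0.096 ] [0.354 0.042] [0.482 0.152]
```

View pics/p1.png

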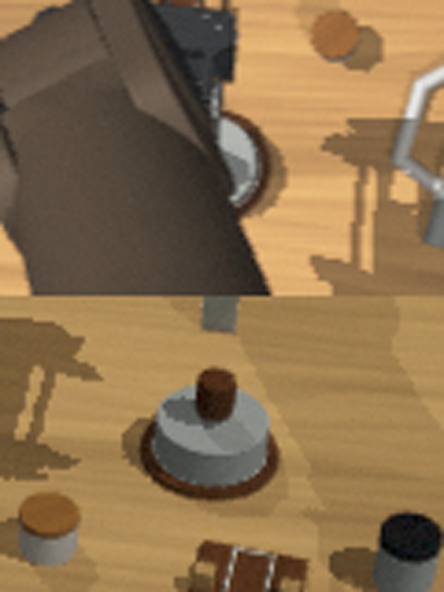

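```bash
python3 -m creep '[[0,0,0,-0.065,1],[-0.0315,0.0345,0.003,0,1],[-0.0315,0.0345,0.003,0,1],[-0.0315,0.0345,0.003,0,1],[-0.0315,0.0345,0.003,0,1],[-0.0315,0.0345,0.003,0,1],[-0.0315,0.0345,0.003,0,1],[-0.0315,0.0345,0.003,0,1],[0,0,0,0,1],[0,0,0,0,1]]'; python3 go.py .667 -.117 .040 90
```

```text
clock: 8.95
position: [0.6655, -0.1197, 0.1904]
ee_rot: [-2.234, -2.208, 0.001]
force: [-0.4, 1.3, -0.7]
width: 0.999
gripper_force: 0.0
yaw 89.33 turn -0.012 then d [0.0027 0.0016 0.0844] tip [ 0.6655 -0.1197  0.1244] w 91.9 t 8.95 q7 -0.09 F [-0.4  1.3 -0.7]
```

```bash
python3 -m creep '[[0.0027,0.0016,0.03,-0.012,1],[0,0,0.03,0,1],[0,0,0.0244,0,1],[0,0,0,0,0.5],[0,0,0,0,0],[0,0,0,0,0],[0,0,0,0,0],[0,0,0,0,0],[0,0,0,0,0],[0,0,0,0,0]]' 25; python3 -m creep '[[0,0,0,0,0],[0,0,0,0,0],[0,0,0,0,0],[0,0,0,0,0],[0,0,0,0,0]]';python3 go.py .667 -.117 .16 90
```

```text
clock: 9.95
position: [0.6671, -0.1162, 0.1075]
ee_rot: [2.215, 2.228, 0.0]
force: [-0.4, 0.2, 0.3]
width: 0.441
gripper_force: 0.0
clock: 10.45
position: [0.6669, -0.1162, 0.107]
ee_rot: [-2.215, -2.228, 0.0]
force: [-0.7, -0.3, 1.3]
width: 0.302
gripper_force: 25.0
yaw 90.34 turn 0.006 then d [-8.00e-04  1.00e-04 -1.19e-01] tip [ 0.6669 -0.1162  0.041 ] w 27.8 t 10.45 q7 -0.12 F [-0.7 -0.3  1.3]
```

```bash
python3 - <<'E'
from seg import *
p=cams.get_image("scene")
t=np.linspace(0,2*np.pi,200)
P=np.array([pix(p,(.6669+.027*np.cos(a),-.1162+.027*np.sin(a),h)) for a in t for h in(0,.03)])
print(P.min(0),P.max(0))
h=cv2.cvtColor(p["image"],cv2.COLOR_BGR2HSV);g=h[250:285,265:310,1]
for c in (282,284,286,288): print(c,h[255:282,c,1].tolist())
for r in(266,268): print(r,h[r,268:306,1].tolist())
E
python3 -m creep '[[0,0,-0.03,0,0],[0,0,-0.04,0,0],[0,0,-0.03,0,0],[0,0,-0.01,0,0]]'; python3 go.py .5955 .3555 .15 90
```

```text
[274.58146808 252.28872821] [298.35651316 278.09566507]
282 [74, 7, 32, 38, 39, 38, 44, 39, 41, 41, 33, 13, 6, 10, 6, 8, 8, 11, 11, 11, 16, 8, 39, 118, 128, 131, 126]
284 [94, 46, 26, 40, 43, 40, 48, 38, 40, 38, 33, 8, 9, 9, 10, 20, 10, 11, 11, 3, 10, 8, 33, 118, 130, 128, 125]
286 [41, 35, 31, 38, 38, 34, 39, 36, 38, 35, 28, 8, 8, 10, 8, 8, 12, 16, 12, 7, 3, 5, 37, 123, 131, 125, 128]
288 [9, 59, 12, 31, 35, 31, 41, 30, 42, 37, 26, 12, 12, 8, 12, 7, 7, 10, 12, 19, 12, 12, 42, 128, 132, 128, 129]
266 [129, 136, 126, 132, 126, 110, 21, 12, 13, 8, 13, 8, 5, 10, 13, 13, 8, 8, 8, 16, 12, 9, 14, 14, 25, 19, 7, 16, 67, 127, 126, 130, 127, 125, 125, 125, 123, 125]
268 [137, 133, 134, 141, 130, 134, 7, 4, 4, 16, 10, 7, 13, 10, 10, 15, 9, 7, 10, 8, 8, 11, 12, 14, 9, 9, 11, 11, 34, 127, 132, 125, 127, 124, 131, 128, 131, 125]
clock: 10.9
position: [0.6687, -0.116, 0.2209]
ee_rot: [2.212, 2.225, 0.006]
force: [-0.1, -0.0, -1.3]
width: 0.298
gripper_force: 25.0
yaw 90.34 turn 0.006 then d [ 0.4715 -0.0732  0.0043] tip [ 0.6687 -0.116   0.1549] w 27.5 t 10.9 q7 -0.08 F [-0.1 -0.  -1.3]
```

```bash
python3 -m creep '[[0.047,-0.007,0,0,0],[0.047,-0.007,0,0,0],[0.047,-0.007,0,0,0],[0.047,-0.007,0,0,0],[0.047,-0.007,0,0,0],[0.047,-0.007,0,0,0],[0.047,-0.007,0,0,0],[0.047,-0.007,0,0,0],[0.047,-0.007,0,0,0],[0.047,-0.007,0,0,0]]'; python3 -m creep '[[0,0,0,0,0],[0,0,0,0,0]]'; python3 go.py .599 .3575 .048 90
```

```text
clock: 11.9
position: [0.5935, 0.355, 0.216]
ee_rot: [-2.215, -2.228, 0.002]
force: [0.6, 0.4, -1.4]
width: 0.301
gripper_force: 25.0
clock: 12.1
position: [0.593, 0.3552, 0.2158]
ee_rot: [-2.21, -2.231, 0.002]
force: [1.4, -1.8, -1.1]
width: 0.298
gripper_force: 25.0
yaw 90.54 turn 0.009 then d [0.0024 0.0062 0.1018] tip [0.593  0.3552 0.1498] w 27.4 t 12.1 q7 -0.8 F [ 1.4 -1.8 -1.1]
```

```bash
python3 -m creep '[[0.0024,0.0062,0.04,0.009,0],[0,0,0.04,0,0],[0,0,0.019,0,0],[0,0,0,0,0],[0,0,0,0,0],[0,0,0,0,0]]'; python3 go.py .599 .3575 .0475 90;  python3 - <<'E'
from seg import *
p=cams.get_image("scene");a=p["image"][215:295,445:535]
cv2.imwrite("pics/s2.png",cv2.resize(a,None,fx=6,fy=6,interpolation=cv2.INTER_CUBIC))
E
```

```text
clock: 12.7
position: [0.6014, 0.3556, 0.1196]
ee_rot: [2.225, 2.216, 0.003]
force: [0.3, -0.5, -0.4]
width: 0.301
gripper_force: 25.0
yaw 89.77 turn -0.004 then d [ 0.0019 -0.0025  0.0061] tip [0.6014 0.3556 0.0536] w 27.7 t 12.7 q7 -0.84 F [ 0.3 -0.5 -0.4]
```

View pics/s2.png

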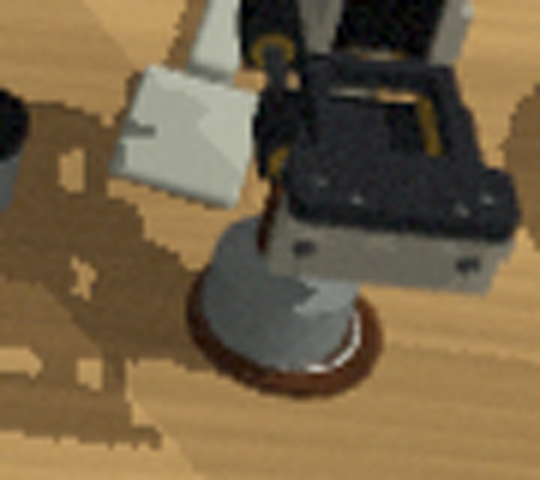

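```bash
python3 -m creep '[[0.0025,-0.0015,0.006,0,0],[0,0,0,0,0],[0,0,0,0,0],[0,0,0,0,0]]'; python3 go.py .599 .3575 .0465 90
```

```text
clock: 13.15
position: [0.599, 0.3585, 0.1123]
ee_rot: [2.225, 2.218, 0.0]
force: [0.5, -0.3, -0.6]
width: 0.3
gripper_force: 25.0
yaw 89.83 turn -0.003 then d [-0.001   0.     -0.0002] tip [0.599  0.3585 0.0463] w 27.6 t 13.15 q7 -0.85 F [ 0.5 -0.3 -0.6]
```

```bash
python3 -m creep '[[0,0,0,0,0.8],[0,0,0,0,0.8],[0,0,0,0,0.8],[0,0,0,0,0.8],[0,0,0,0,0.8],[0,0,0,0,0.8],[0,0,-0.03,0,0.8],[0,0,-0.04,0,0.8],[0,0,-0.04,0,0.8],[0,0,-0.02,0,0.8]]'; python3 go.py .446 -.112 .12 -15.5; python3 - <<'E'
from seg import *
p=cams.get_image("scene");print(p["cx"],p["cy"])
T=[("beater_rest","dark",.006,(.595,-.333)),("spatula_rest","dark",.006,(.635,.124)),("large_rest","dark",.006,(.43,.102)),("beater","grey",.014,(.458,-.112))]
a=p["image"];cv2.imwrite("pics/s3.png",np.vstack([cv2.resize(a[175:245,340:530],None,fx=4,fy=4,interpolation=cv2.INTER_CUBIC),cv2.resize(a[170:240,250:440],None,fx=4,fy=4,interpolation=cv2.INTER_CUBIC)]))
E
```

```text
clock: 14.15
position: [0.5998, 0.3593, 0.2463]
ee_rot: [2.224, 2.218, 0.008]
force: [0.6, 0.9, -0.1]
width: 0.802
gripper_force: 0.0
yaw 89.82 turn -1.303 then d [ 0.0224 -0.4955  0.0583] tip [0.5998 0.3593 0.1803] w 73.8 t 14.15 q7 -0.8 F [ 0.6  0.9 -0.1]
318.3965163831303 205.34595275510367
```

```bash
python3 -m creep '[[0,0,0,-0.1448,0.37],[0,0,0,-0.1448,0.37],[0,0,0,-0.1448,0.37],[0,0,0,-0.1448,0.37],[0,0,0,-0.1448,0.37],[0,0,0,-0.1448,0.37],[0,0,0,-0.1448,0.37],[0,0,0,-0.1448,0.37],[0,0,0,-0.1448,0.37],[0,0,0,0,0.37]]'; python3 go.py .56 -.36 .12 -15.5
```

```text
clock: 15.2
position: [0.599, 0.358, 0.2416]
ee_rot: [-0.421, -3.113, 0.0]
force: [-0.7, -1.4, -0.5]
width: 0.367
gripper_force: 0.0
yaw 164.61 turn 0.002 then d [-0.1543 -0.7023  0.0557] tip [0.599  0.358  0.1756] w 33.8 t 15.2 q7 0.36 F [-0.7 -1.4 -0.5]
```

```bash
python3 -m creep '[[0,-0.05,0,0,0.37],[0,-0.05,0,0,0.37],[0,-0.05,0,0,0.37],[0,-0.05,0,0,0.37],[0,-0.05,0,0,0.37],[0,-0.05,0,0,0.37],[0,-0.05,0,0,0.37],[0,-0.05,0,0,0.37],[0,-0.05,0,0,0.37],[0,-0.05,0,0,0.37]]'; python3 -m creep '[[0,-0.05,0,0,0.37],[0,-0.05,0,0,0.37],[0,-0.05,0,0,0.37],[0,-0.05,0,0,0.37],[0,-0.05,0,0,0.37],[0,-0.05,0,0,0.37]]'; cat > cal.py <<'E'
from seg import *
from scipy.optimize import least_squares
# outline fit of an upright drum (centre x,y) to grey mask, anti-aliased: compare rendered silhouette with mask
def sil(p,c,r,zb,S=8):
    x,y=c;t=np.linspace(0,2*np.pi,72)
    P=np.float32([pix(p,(x+r*np.cos(a),y+r*np.sin(a),zb+h)) for a in t for h in(0,.03)])
    h=cv2.convexHull(P)[:,0]; return h
def fit(p,c,r,zb):
    hs=cv2.cvtColor(p["image"],cv2.COLOR_BGR2HSV); 
    u,v=pix(p,(*c,zb+.015)).round().astype(int); R0=26
    m=(hs[v-R0:v+R0,u-R0:u+R0,1]<80).astype(np.uint8)
    kt=[pix(p,(*c,zb+.045)),pix(p,(*c,zb+.07))]
    n,l,st,ce=cv2.connectedComponentsWithStats(m);i=1+st[1:,4].argmax(); m=(l==i).astype(float)
    # ignore knob region and its surroundings
    ign=np.ones_like(m);cv2.line(ign,tuple((kt[0]-[u-R0,v-R0]).round().astype(int).tolist()),tuple((kt[1]-[u-R0,v-R0]).round().astype(int).tolist()),0,9)
    best=None
    for dx in np.arange(-.012,.0121,.001):
        for dy in np.arange(-.012,.0121,.001):
            h=(sil(p,(c[0]+dx,c[1]+dy),r,zb)-[u-R0,v-R0]); im=np.zeros((2*R0,2*R0),np.uint8)
            cv2.fillPoly(im,[(h*16).round().astype(np.int32)],255,cv2.LINE_AA,4)
            e=(np.abs(im/255.-m)*ign).sum()
            if best is None or e<best[0]: best=(e,c[0]+dx,c[1]+dy)
    return np.round(best,4)
E
python3 - <<'E'
from cal import *
print(readout.observe()["position"])
for n in("top","scene"):
    p=cams.get_image(n);cv2.imwrite(f"pics/c_{n}.png",p["image"])
    print(n,"large",fit(p,(.425,.103),.04,.006),"small",fit(p,(.599,.357),.027,.006))
    for k,z,c,kind in(("beater",.014,(.455,-.112),"grey"),("beater_rest",.006,(.59,-.333),"dark"),("spatula_rest",.006,(.63,.122),"dark")):
        m,pts=blob(p,z,kind,c,.13);print(k,len(pts),[np.round(q,1) for q in cv2.minAreaRect(np.float32(pts*1000))])
a,b=cv2.imread("pics/c_top.png"),cv2.imread("pics/c_scene.png")
cv2.imwrite("pics/c.png",cv2.resize(np.vstack([a[130:240,190:390],b[165:295,320:520]]),None,fx=2.5,fy=2.5,interpolation=cv2.INTER_CUBIC))
E
```

```text
clock: 16.2
position: [0.4644, -0.1253, 0.2423]
ee_rot: [0.432, 3.111, -0.0]
force: [0.3, -0.7, -0.1]
width: 0.366
gripper_force: 0.0
clock: 16.8
position: [0.3841, -0.4145, 0.2423]
ee_rot: [0.432, 3.111, -0.001]
force: [1.2, 0.5, 0.8]
width: 0.374
gripper_force: 0.0
[ 0.38409714 -0.41446931  0.24233972]
top large [30.3882  0.423   0.1   ] small [41.5451  0.595   0.352 ]
beater 7968 [array([ 440.3, -114. ]), array([115.2, 169.1]), np.float64(74.1)]
beater_rest 23329 [array([ 586.3, -335.5]), array([129.9, 189.6]), np.float64(83.8)]
spatula_rest 14878 [array([626.3, 116.7]), array([ 82. , 214.2]), np.float64(82.7)]
scene large [65.0941  0.426   0.103 ] small [83.2    0.599  0.355]
beater 9969 [array([ 444.6, -108.5]), array([115.8, 188.3]), np.float64(74.2)]
beater_rest 24221 [array([ 593. , -331.7]), array([131.7, 193.8]), np.float64(83.9)]
spatula_rest 15990 [array([633.9, 120.2]), array([ 83.3, 218.5]), np.float64(83.0)]
```

View pics/c.png

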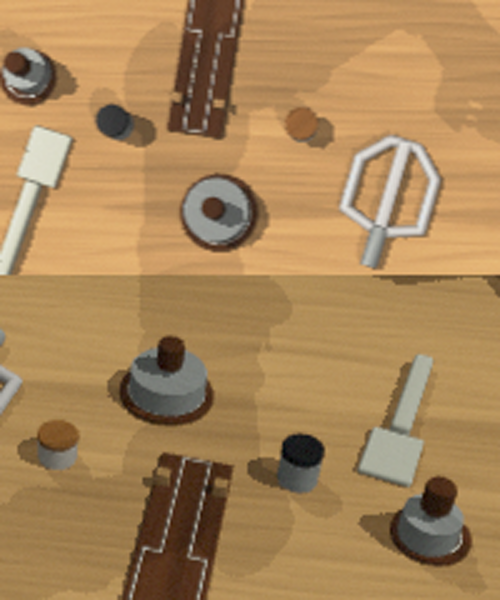

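```bash
python3 go.py .444 -.111 .06 -15.8
```

```text
yaw 163.61 turn -0.01 then d [0.0234 0.3149 0.1144] tip [ 0.381  -0.4201  0.1753] w 33.7 t 16.9 q7 1.73 F [-0.8  0.1 -1.2]
```

```bash
python3 -m creep '[[0.0033,0.045,0,0,0.37],[0.0033,0.045,0,0,0.37],[0.0033,0.045,0,0,0.37],[0.0033,0.045,0,0,0.37],[0.0033,0.045,0.02,0,0.37],[0.0033,0.045,0.03,0,0.37],[0.0033,0.045,0.035,0,0.37],[0,0,0.028,0,0.37],[0,0,0,0,0.37],[0,0,0,0,0.37]]'; for i in 1 2; do python3 -m creep '[[0,0,0,0,0.37],[0,0,0,0,0.37]]' >/dev/null; python3 go.py .444 -.111 .003 -15.8;done
```

```text
clock: 17.9
position: [0.4451, -0.112, 0.1361]
ee_rot: [-0.428, -3.111, 0.0]
force: [1.4, 0.5, -0.7]
width: 0.372
gripper_force: 0.0
yaw 164.33 turn 0.002 then d [0.0024 0.0012 0.068 ] tip [ 0.4458 -0.1128  0.071 ] w 34.2 t 18.1 q7 1.0 F [-0.1  0.2  1.6]
yaw 164.42 turn 0.004 then d [0.0018 0.0008 0.0673] tip [ 0.4454 -0.1123  0.0703] w 34.0 t 18.3 q7 1.0 F [-0.1 -0.2  1.3]
```

```bash
python3 -m creep '[[0.0018,0.0008,0.025,0.004,0.37],[0,0,0.018,0,0.37],[0,0,0,0,0.37],[0,0,0,0,0.37]]' >/dev/null; python3 go.py .444 -.111 .003 -15.8; python3 - <<'E'
from h import *
a=cams.get_image("scene")["image"][150:240,250:350];b=cams.get_image("top")["image"][170:250,300:400]
cv2.imwrite("pics/b1.png",cv2.resize(np.vstack([a,b]),None,fx=3.5,fy=3.5,interpolation=cv2.INTER_CUBIC))
E
```

```text
yaw 164.26 turn 0.001 then d [-0.0004 -0.0005  0.0241] tip [ 0.4437 -0.1104  0.0271] w 33.8 t 18.7 q7 0.92 F [0.4 0.8 0.9]
```

View pics/b1.png

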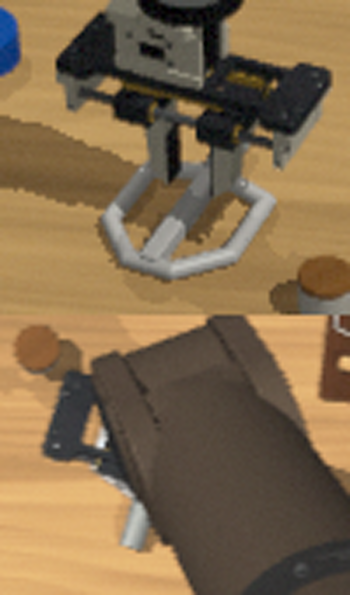

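```bash
python3 -m creep '[[0,0,0.012,0,0.37],[0,0,0.0115,0,0.37],[0,0,0,0,0.37],[0,0,0,0,0],[0,0,0,0,0],[0,0,0,0,0],[0,0,0,0,0],[0,0,0,0,0],[0,0,0,0,0]]' 40; python3 go.py .444 -.111 .1 -15.8
```

```text
clock: 19.7
position: [0.4438, -0.1105, 0.0695]
ee_rot: [0.43, 3.112, -0.0]
force: [-0.9, 0.3, 1.1]
width: 0.171
gripper_force: 40.0
yaw 164.26 turn 0.001 then d [-0.0004 -0.0004 -0.0965] tip [ 0.4438 -0.1105  0.0035] w 15.8 t 19.7 q7 0.87 F [-0.9  0.3  1.1]
```

```bash
python3 -m creep '[[0,0,-0.02,0,0],[0,0,-0.04,0,0],[0,0,-0.04,0,0],[0,0,0,0,0],[0,0,0,0,0]]'>/dev/null; python3 go.py .5905 -.332 .06 -6
```

```text
yaw 164.22 turn -0.171 then d [-0.1689 -0.2046  0.0441] tip [ 0.4438 -0.1108  0.1036] w 15.4 t 20.2 q7 1.04 F [-0.1 -0.6 -1.9]
```

```bash
python3 -m creep '[[0,0,0,-0.0855,0],[0,0,0,-0.0855,0],[-0.0281,-0.0341,0,0,0],[-0.0281,-0.0341,0,0,0],[-0.0281,-0.0341,0,0,0],[-0.0281,-0.0341,0,0,0],[-0.0281,-0.0341,0.01,0,0],[-0.0281,-0.0341,0.02,0,0],[0,0,0.01,0,0],[0,0,0,0,0]]'>/dev/null; python3 -m creep '[[0,0,0,0,0],[0,0,0,0,0],[0,0,0,0,0]]'; python3 go.py .5905 -.332 .011 -6; python3 - <<'E'
from h import *
a=cams.get_image("scene")["image"][170:290,150:270]
cv2.imwrite("pics/b2.png",cv2.resize(a,None,fx=5,fy=5,interpolation=cv2.INTER_CUBIC))
E
```

```text
clock: 21.5
position: [0.5904, -0.3305, 0.1302]
ee_rot: [0.161, 3.137, -0.001]
force: [-0.1, 0.1, -1.8]
width: 0.169
gripper_force: 40.0
yaw 174.14 turn 0.002 then d [-0.0002 -0.0014  0.0532] tip [ 0.5904 -0.3305  0.0642] w 15.5 t 21.5 q7 1.5 F [-0.1  0.1 -1.8]
```

View pics/b2.png

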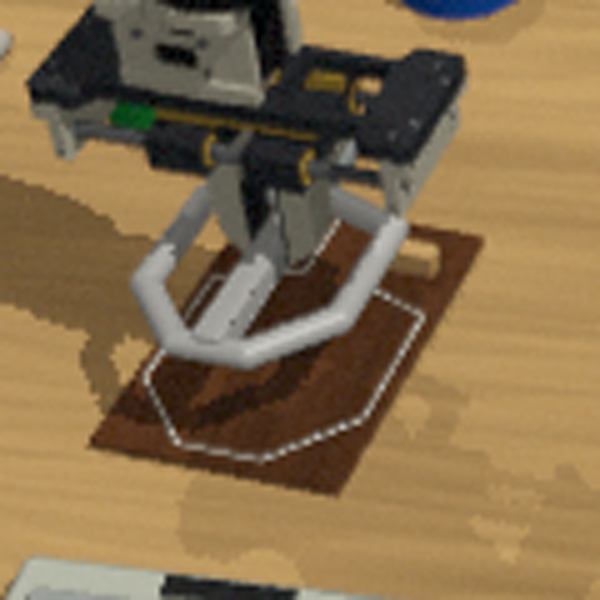

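```bash
python3 - <<'E'
from h import *
p=cams.get_image("scene");f=lambda u,v,z:world(p,150+u/5-.4,170+v/5-.4,z).round(4)
print("loop far end",f(245,363,.063),"outline far",f(265,459,.006),"outline corners near L",f(152,377,.006),"R",f(424,316,.006), "farL",f(180,442,.006),"farR",f(362,415,.006))
print("beater corners L",f(135,280,.068),"R",f(402,232,.068),"farL",f(168,350,.066),"farR",f(345,322,.066))
E
```

```text
loop far end [ 0.6705 -0.3211  0.063 ] outline far [ 0.6765 -0.3184  0.006 ] outline corners near L [ 0.631  -0.3921  0.006 ] R [ 0.5682 -0.2718  0.006 ] farL [ 0.6718 -0.3625  0.006 ] farR [ 0.6412 -0.2816  0.006 ]
beater corners L [ 0.6283 -0.3899  0.068 ] R [ 0.5754 -0.2736  0.068 ] farL [ 0.6704 -0.3579  0.066 ] farR [ 0.6398 -0.2823  0.066 ]
```

```bash
python3 -m creep '[[-0.001,-0.001,0.02,0.002,0],[0,0,0.02,0,0],[0,0,0.008,0,0],[0,0,0,0,0],[0,0,0,0,0],[0,0,0,0,0]]'; python3 go.py .5905 -.332 .0105 -6
```

```text
clock: 22.2
position: [0.5918, -0.3326, 0.0826]
ee_rot: [0.166, 3.135, -0.001]
force: [-0.8, 0.4, -2.2]
width: 0.171
gripper_force: 40.0
yaw 173.95 turn -0.001 then d [0.0014 0.0005 0.0061] tip [ 0.5918 -0.3326  0.0166] w 15.8 t 22.2 q7 1.47 F [-0.8  0.4 -2.2]
```

```bash
python3 -m creep '[[0.001,0,0.005,0,0],[0,0,0.002,0,0],[0,0,0,0,0],[0,0,0,0,0.37],[0,0,0,0,0.37],[0,0,0,0,0.37],[0,0,0,0,0.37]]'; python3 go.py .5905 -.332 .15 -6
```

```text
clock: 22.9
position: [0.5902, -0.3324, 0.0742]
ee_rot: [-0.166, -3.137, -0.0]
force: [-0.7, 0.0, 0.6]
width: 0.369
gripper_force: 0.0
yaw 173.95 turn -0.001 then d [-0.0003  0.0004 -0.1418] tip [ 0.5902 -0.3324  0.0082] w 33.9 t 22.9 q7 1.47 F [-0.7  0.   0.6]
```

Lift and look from both cameras once clear.

```bash
python3 -m creep '[[0,0,-0.02,0,0.37],[0,0,-0.04,0,0.37],[0,0,-0.04,0,0.37],[0,0,-0.04,0,0.37],[0,0.05,-0.02,0,0.37],[0,0.05,0,0,0.37],[0,0.05,0,0,0.37],[0,0.05,0,0,0.37],[0,0.05,0,0,0.37],[0,0.05,0,0,0.37]]'>/dev/null; python3 go.py .434 .347 .12 -16.8; cat > fit2.py <<'E'
from seg import *
# spatula and spatula rest by fitted edges, corrected by camera bias (top +4,+3 mm)
for n,off in(("top",(.004,.003)),("scene",(0,0))):
    p=cams.get_image(n);cv2.imwrite(f"pics/f_{n}.png",p["image"])
    for k,z,c,kind,L in(("spatula_rest",.006,(.63,.122),"dark",.105),("spatula",.011,(.452,.339),"grey",.09)):
        m,pts=blob(p,z,kind,c,.13); c0,a,b=axis(pts)
        if a[0]<0:a=-a
        C=cv2.minAreaRect(np.float32(pts)); b=np.array([-a[1],a[0]])
        s=(pts-c0)@a; t=(pts-c0)@b; S=[];
        for q in np.arange(s.min()+.006,s.max()-.006,.002):
            w=t[abs(s-q)<.001]; S.append((q,np.median([w.min(),w.max()]),np.ptp(w)))
        S=np.array(S); w=np.median(S[:,2]); G=S[abs(S[:,2]-w)<.003] if "rest" in k else S
        pf=np.polyfit(G[:,0],G[:,1],1); mid=(s.min()+s.max())/2
        o=c0+a*mid+b*np.polyval(pf,mid)+off
        print(n,k,"origin",o.round(4),"yaw",np.degrees(np.arctan2(a[1],a[0])+np.arctan(pf[0])).round(2),"len",np.ptp(s).round(3),"w",w.round(3),len(G))
    if n=="top" or n=="scene":
        m,pts=blob(p,.014,"grey",(.59,-.333),.11);print(n,"beater",len(pts),[np.round(q,1) for q in cv2.minAreaRect(np.float32(pts*1000))])
E
python3 fit2.py; python3 - <<'E'
import cv2,numpy as np
a=cv2.imread("pics/f_top.png")[120:240,380:460];b=cv2.imread("pics/f_scene.png")[190:290,160:260]
a=cv2.resize(a,(400,600),interpolation=cv2.INTER_CUBIC);b=cv2.resize(b,(400,400),interpolation=cv2.INTER_CUBIC);b=np.vstack([b,np.zeros((200,400,3),np.uint8)])
cv2.imwrite("pics/f.png",np.hstack([a,b]))
E
```

```text
yaw 173.94 turn 0.187 then d [0.29   0.3123 0.0469] tip [ 0.6213 -0.0358  0.167 ] w 33.9 t 23.9 q7 1.08 F [ 1.1  0.9 -0.2]
top spatula_rest origin [0.6395 0.1165] yaw -16.55 len 0.243 w 0.072 55
top spatula origin [0.4303 0.348 ] yaw -17.17 len 0.2 w 0.023 94
top beater 16424 [array([ 588.8, -313. ]), array([172.8, 188. ]), np.float64(41.8)]
scene spatula_rest origin [0.6344 0.1248] yaw -7.13 len 0.218 w 0.073 97
scene spatula origin [0.4323 0.3481] yaw -16.45 len 0.214 w 0.02 102
scene beater 11697 [array([ 588.5, -329.9]), array([121.9, 192.4]), np.float64(84.4)]
```

View pics/f.png

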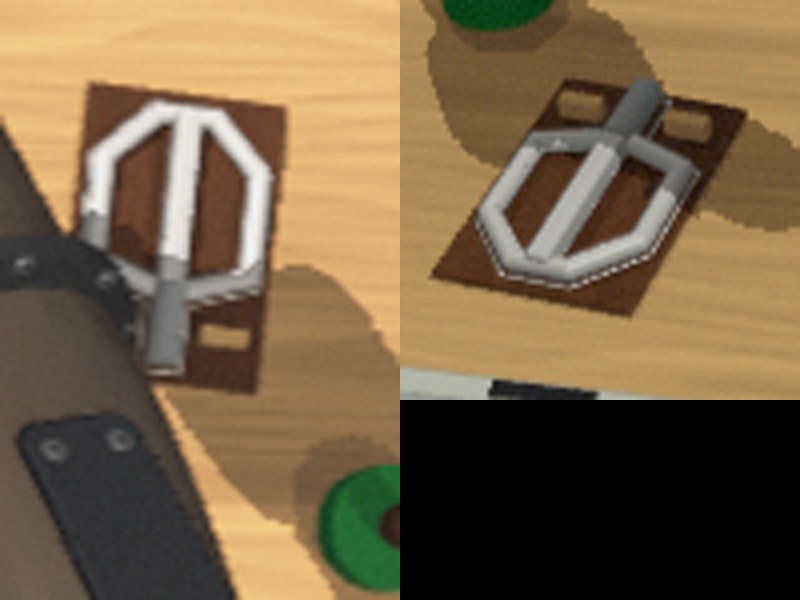

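```bash
python3 -m creep '[[0,0,0,0.0935,0.6],[0,0,0,0.0935,0.6],[0.0325,0.0347,0,0,0.6],[0.0325,0.0347,0,0,0.6],[0.0325,0.0347,0,0,0.6],[0.0325,0.0347,0,0,0.6],[0.0325,0.0347,0,0,0.6],[0.0325,0.0347,0,0,0.6],[0.0325,0.0347,0,0,0.6],[0.0325,0.0347,0,0,0.6]]'>/dev/null; python3 -m creep '[[0.0325,0.0347,0,0,0.6],[0,0,0.05,0,0.6],[0,0,0.04,0,0.6],[0,0,0,0,0.6],[0,0,0,0,0.6],[0,0,0,0,0.6]]'; python3 go.py .431 .348 .003 -17
```

```text
clock: 25.6
position: [0.4324, 0.3465, 0.1449]
ee_rot: [0.459, 3.106, 0.004]
force: [1.0, -1.0, 0.4]
width: 0.599
gripper_force: 0.0
yaw 163.19 turn 0.003 then d [0.0019 0.0008 0.0759] tip [0.4324 0.3465 0.0789] w 55.1 t 25.6 q7 0.07 F [ 1.  -1.   0.4]
```

```bash
python3 fit2.py | grep rest;  python3 -m creep '[[0.0019,0.0008,0.04,0.003,0.6],[0,0,0.03,0,0.6],[0,0,0.006,0,0.6],[0,0,0,0,0.6],[0,0,0,0,0],[0,0,0,0,0],[0,0,0,0,0],[0,0,0,0,0],[0,0,0,0,0],[0,0,0,0,0]]' 30; python3 go.py .431 .348 .003 -17
```

```text
top spatula_rest origin [0.6311 0.1246] yaw -7.05 len 0.212 w 0.068 76
scene spatula_rest origin [0.6348 0.1247] yaw -7.12 len 0.218 w 0.073 95
clock: 26.7
position: [0.43, 0.3472, 0.0672]
ee_rot: [0.462, 3.107, 0.0]
force: [0.1, -0.6, 3.9]
width: 0.217
gripper_force: 30.0
yaw 163.07 turn 0.001 then d [-0.0007  0.001  -0.0018] tip [0.43   0.3472 0.0012] w 19.9 t 26.7 q7 -0.02 F [ 0.1 -0.6  3.9]
```

```bash
python3 -m creep '[[0,0,-0.02,0,0],[0,0,-0.04,0,0],[0,0,-0.04,0,0],[0,0,-0.03,-0.08,0],[0,0,0,-0.08,0],[0,0,0,0,0]]'>/dev/null; python3 go.py .632 .1246 .06 -7.1
```

```text
yaw 172.28 turn -0.011 then d [-0.2278 -0.1958  0.0716] tip [0.4301 0.347  0.1315] w 19.6 t 27.3 q7 0.25 F [ 0.6  0.2 -0.5]
```

```bash
python3 -m creep '[[-0.0325,-0.028,0,-0.011,0],[-0.0325,-0.028,0,0,0],[-0.0325,-0.028,0,0,0],[-0.0325,-0.028,0,0,0],[-0.0325,-0.028,0,0,0],[-0.0325,-0.028,0,0,0],[-0.0325,-0.028,0,0,0],[0,0,0.04,0,0],[0,0,0.03,0,0],[0,0,0,0,0]]'>/dev/null; python3 -m creep '[[0,0,0,0,0],[0,0,0,0,0],[0,0,0,0,0]]'; python3 go.py .632 .1246 .0085 -7.1; python3 - <<'E'
from h import *
a=cams.get_image("scene")["image"][190:310,350:450]
cv2.imwrite("pics/sp.png",cv2.resize(a,(500,600),interpolation=cv2.INTER_CUBIC))
E
```

```text
clock: 28.6
position: [0.6316, 0.1247, 0.1286]
ee_rot: [0.195, 3.133, 0.001]
force: [-0.3, 0.0, 0.3]
width: 0.214
gripper_force: 30.0
yaw 172.86 turn -0.001 then d [-0.0003 -0.0001  0.0541] tip [0.6316 0.1247 0.0626] w 19.7 t 28.6 q7 0.73 F [-0.3  0.   0.3]
```

View pics/sp.png

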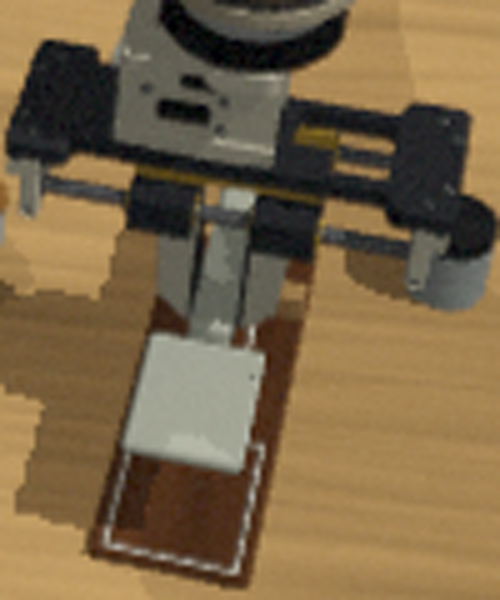

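```bash
python3 - <<'E'
from h import *
p=cams.get_image("scene");f=lambda u,v,z:world(p,350+u/5-.4,190+v/5-.4,z).round(4)
print("blade",f(124,452,.0615),f(241,474,.0615),"outline",f(106,543,.006),f(238,573,.006),"rest",f(88,553,.003),f(246,586,.003))
E
python3 -m creep '[[0,0,0.02,0,0],[0,0,0.02,0,0],[0,0,0.008,0,0],[0,0,0,0,0],[0,0,0,0,0],[0,0,0,0,0]]'; python3 go.py .632 .1246 .0075 -7.1
```

```text
blade [0.7251 0.0894 0.0615] [0.7302 0.1392 0.0615] outline [0.7291 0.0854 0.006 ] [0.7373 0.1433 0.006 ] rest [0.7334 0.0779 0.003 ] [0.7415 0.1472 0.003 ]
clock: 29.3
position: [0.6314, 0.1243, 0.08]
ee_rot: [0.196, 3.134, 0.001]
force: [-0.4, 0.2, -1.2]
width: 0.218
gripper_force: 30.0
yaw 172.86 turn -0.001 then d [-0.0005  0.0003  0.0065] tip [0.6314 0.1243 0.014 ] w 20.0 t 29.3 q7 0.69 F [-0.4  0.2 -1.2]
```

```bash
python3 -m creep '[[-0.003,0,0.004,0,0],[0,0,0.0025,0,0],[0,0,0,0,0],[0,0,0,0,0],[0,0,0,0,0.5],[0,0,0,0,0.5],[0,0,0,0,0.5],[0,0,0,0,0.5]]'; python3 -m creep '[[0,0,-0.02,0,0.5],[0,0,-0.04,0,0.5],[0,0,-0.04,0,0.5],[0,0,-0.04,0,0.5],[0,0,-0.04,0,0.5],[0,0,0,0,0.5],[0,-0.05,0,0,0.5],[0,-0.05,0,0,0.5],[0,-0.05,0,0,0.5],[0,-0.05,0,0,0.5]]'; python3 -m creep '[[0.03,-0.04,0,0,0.5],[0.03,-0.04,0,0,0.5],[0.03,-0.04,0,0,0.5],[0.03,-0.04,0,0,0.5],[0.03,-0.04,0,0,0.5],[0,0,0,0,0.5]]'; python3 - <<'E'
from h import *
a=cams.get_image("scene")["image"][160:310,160:540];b=cams.get_image("top")["image"][110:240,180:450]
a=cv2.resize(a,(760,300),interpolation=cv2.INTER_CUBIC);b=cv2.resize(b,(623,300),interpolation=cv2.INTER_CUBIC)
cv2.imwrite("pics/end.png",np.vstack([a,np.hstack([b,np.zeros((300,137,3),np.uint8)])]))
for n in("top","scene"):
    p=cams.get_image(n);M=np.array(p["cam_to_world"])
    for k in("spice_tin","salt_cellar"):
        d=spotter.boxes_of(p,k)[0];print(n,k,(M[:3,:3]@d["centre"]+M[:3,3]).round(3))
E
```

```text
clock: 30.1
position: [0.6338, 0.1236, 0.0722]
ee_rot: [-0.196, -3.135, 0.0]
force: [-0.6, -0.1, -0.7]
width: 0.486
gripper_force: 0.0
clock: 31.1
position: [0.6083, -0.0767, 0.252]
ee_rot: [-0.195, -3.135, 0.0]
force: [0.8, -0.7, 0.3]
width: 0.498
gripper_force: 0.0
clock: 31.7
position: [0.4296, -0.261, 0.2512]
ee_rot: [-0.212, -3.13, 0.004]
force: [-0.3, 0.0, 0.3]
width: 0.502
gripper_force: 0.0
top spice_tin [0.528 0.232 0.043]
top salt_cellar [ 0.533 -0.006  0.031]
scene spice_tin [0.548 0.231 0.04 ]
scene salt_cellar [0.551 0.003 0.032]
```

View pics/end.png

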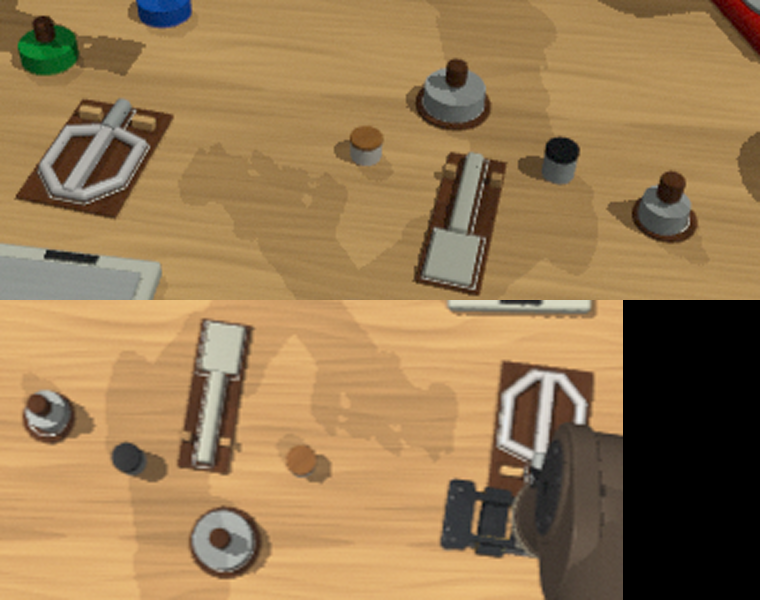

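```bash
python3 -c "
from cell import workorder
print(workorder.sign_off())"
```

```text
the job is handed in; nothing more can be done
None
```

The job is handed in: the beater, the spatula and both biscuit cutters each lie on their matching rests, and the last pictures show the salt cellar and spice tin unmoved; the sign-off returned no verdict.

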